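# Open the child-proof descaler jug

## Task

Open the squat square jug that has the push-and-turn safety cap: take the cap by its sides with a gentle grip, press it down, keep it pressed while you twist it counter-clockwise (seen from above) until it comes free, then lift it off. Finish while still holding the cap, upright and still, about 6 cm straight above the open mouth; do not put it down or let go. The cap is thin and must not be squeezed or pressed hard, the jug must stay standing where it is, and the other things on the worktop are to be left alone.

Things in the scene. Friction and masses are not known exactly. Their poses are not given: they have to be found in the camera images.
- jug: full, loose, heavy (2.1 to 3 kg) squat white plastic jug: square rounded body 110 x 110 mm, 90 mm high, a loop handle on its -x side (out to 91 mm from the axis, top at 85 mm), sloping shoulder up to 104 mm, round neck in the middle. Origin: centre of its underside, z up. Stands on the worktop (z = 0), yaw varies. The other, tall slim round bottle is not to be opened.
- cap: grey ribbed push-and-turn cap on the jug's neck: upright cylinder 53 mm across, 32 mm high, 30 g. Origin: centre of its underside, z up; locked, it is 120 mm above the jug's underside, 16 mm clear above the shoulder, so fingertips may reach a few mm below its skirt. Thin: it cracks if the fingers' forces on it (both pads added, squeeze and press) exceed 110 N; a grip of 20 to 40 N holds it.
- cap_top (a point): centre of the cap's flat top, 32 mm above the cap's origin, beside a raised pointer along the cap's +x; locked, that is the jug's +x within 0.05 rad. Locked, the cap can neither turn nor lift. A spring pushes it up: 8 N at rest, 12 N when pressed down 4.2 mm, from where it can turn; it bottoms out at 7 mm and 14 N, so press 5 to 7 mm.
- jug_mouth (a point): centre of the top of the jug's neck (28 mm across, inside the cap at first), 141 mm above the jug's origin. Pressed, the cap turns counter-clockwise seen from above (positive about z; clockwise is blocked); turned by 45 to 75 degrees (60 is best, end stop at 75) it is free: do not turn on, lift it straight up off the neck.
- bottle: tall slim round white bottle, 64 mm in diameter and 170 mm high, with a narrow plain cap; not to be opened or moved. Origin: centre of its underside.
- mug: speckled white mug, 88 x 121 x 100 mm, a bystander. Origin: centre of its underside.
- salt_shaker: salt shaker with a metal top, 44 mm in diameter and 90 mm high, a bystander. Origin: centre of its underside.
- lemon: lemon, 76 x 62 x 54 mm, a bystander. Origin: centre of its underside.
Things that resemble listed ones, but are neither listed nor needed, are in the scene too. Of the things like the cap, leave any that is orange; of the rest the larger one is meant.

How it is judged:
On the way, in this order (a step that is already met when the one before it is completed fails the run):
1. the cap is pressed down by more than 4 mm (z of cap in the frame of jug below 0.116 m), for 0.1 s.
2. the cap, still on the neck, is turned at least 0.7 rad from its locked direction (angle between the x axis of cap and the x axis of jug, either way round above 0.7 rad and z of cap in the frame of jug below 0.124 m), for 0.05 s.
At the end, for the whole second after the job is handed in: the cap is held in the fingers, still (under 30 mm/s) and upright within 0.25 rad, its underside 30 to 120 mm above the top of the jug's neck and within 30 mm of straight above it, not touching the jug; the jug stands upright and at rest, within 30 mm of where it stood (z of cap in the frame of jug_mouth between 0.03 and 0.12 m and horizontal distance between cap and jug_mouth below 0.03 m and angle between cap's own z axis and vertical below 0.25 rad and linear speed of cap below 0.03 m/s and contact force between cap and the fingers above 2 N and contact force between cap and jug below 0.1 N and angle between jug's own z axis and vertical below 0.05 rad and distance of jug from where it was at the start of the episode below 0.03 m and linear speed of jug below 0.02 m/s); the arm keeps its last pose, push and grip.
It fails at once if the fingers' total force on the cap exceeds 110 N (contact force between the fingers and cap above 110 N).
It fails at once if the jug is tipped by more than 0.15 rad or moved by more than 30 mm (angle between jug's own z axis and vertical above 0.15 rad or distance of jug from where it was at the start of the episode above 0.03 m).
It fails at once if the slim bottle or another bystander is moved by more than 20 mm (distance of any of bottle, mug, salt_shaker, lemon from where it was at the start of the episode above 0.02 m).
It also fails if it takes over 35 s, if anything falls off the work surface, if the arm or the gripper's body presses on something with over 40 N, if the wrist force passes 120 N, or if a joint passes its speed limit or range.

## Robot

A 7-joint arm with a two-finger parallel gripper is mounted at the origin on a cart in front of the work surface, level with it; the furniture and walls round the work are solid. World frame = base frame: x ahead of the robot, y to its left, z up, the work surface at z = 0. Lengths are in m, angles in rad, forces in N, time in s.
With the tool pointing down it reaches from about 0.4 to 0.85 m from the base axis. Payload 10.4 kg.
Tool frame: the origin (TCP) lies at the very end of the fingers, on their centre line; the grasp point (between the pads) lies 19 mm behind it; y points along the fingers, z is the direction in which the jaws open and shut, and the axes are right-handed (so a half turn about y gives the same grasp; the last joint's range is limited). The gripper opens to 85 mm and grips with 20 to 120 N. Pads are 22 mm wide; open, the fingers measure 114 mm over their backs; the gripper's body (76 mm by 85 mm) begins 54 mm behind the grasp point. The pads swing forward as they close: fully open they stand 13 mm farther back than shut.
Start: joints at [1.183, 0.332, -0.065, 1.46, 0.022, 1.35, -0.088], TCP at [0.223, -0.584, 0.231] pointing down, gripper open.
Joint ranges: [-2.6, 2.6], [-0.5, 2.12], [-1.47, 1.34], [0.16, 2.42], [-1.27, 4.41], [0.06, 2.06], [-2.6, 2.6]. Speed limits (rad/s): [2.22, 2.22, 2.79, 2.79, 3.14, 3.14, 3.14].

## Interface

Orientations are given as a unit quaternion [x, y, z, w].
In Python, from workcell import manip gives the robot as it stands.
- The arm moves only by the shell command python3 -m jog 'ROWS' [FORCE]. ROWS is JSON, a list of rows, each an object with "dp": the shift along the tool's x, y, z in units of 50 mm (1.0 is 50 mm), a list of three; "turn": the turn about the tool's y in units of 5 degrees (1.0 is 5 degrees); "claw": the finger opening in mm, from 0 to 85.4. In form: [{"dp": [x, y, z], "turn": turn, "claw": claw}, ...]. A call has 1 to 20 rows; each row shifts and turns the commanded pose from where the row before left it, along the tool's axes as they then stand; what a row does not reach is not made up. A row lasts 1/8 s, in which the tool goes at most 62.5 mm and 10.7 degrees, less where a joint would pass 70% of its speed; a pose out of reach is approached as far as the arm can. A call is refused whole if a number of a shift passes 1 or a number of a turn 1, either way. A call with a gripper value outside its range is refused whole. The fingers move at their own pace and stop on an object; FORCE is the grip in N (left out, the last holds). Time passes only in rows, so rows that do not move let the fingers close. It gives the time, the measured TCP pose, the force and the opening at its end, in the units of the state.
- manip.get_obs(): the state, without advancing time (a new reading comes with each control period).
- manip.camera(name): name is "scene" or "top"; returns a dict with "frame" (384x512x3 uint8, blue, green, red), "depth" (384x512 float32, m along the optical axis (not along the pixel's ray), 0 where there is no reading), "fx", "fy", "cx", "cy" (pixels), "R" (3x3) and "t" (3): a world point X has camera coordinates R X + t. Camera axes: x right, y down, z forward; pixel columns grow to the right and rows downward; lengths in m; the calibration is good to about 2 mm. A picture is of the moment at which its call begins.
- manip.hand_in(): hands the job in, once; it reports no verdict.
The state is a dict: "clock": time; "joint_pos": joint angles; "joint_velocities": joint speeds; "tau": joint torques, N m; "position": TCP position; "ee_rot": TCP orientation; "ft_force": force on the tool from outside, world axes, zero at the start; "torque": the same for the moment, N m; "grip_width": opening from 0.0 (shut) to 1.0 (fully open).
Only numpy, scipy, OpenCV 4.12 (cv2) and the standard library are available. Lean on these libraries where they do the work, as an engineer would, in place of code of your own. Each camera call takes 0.05 s, during which the arm holds its last target. There are 200 camera calls.

## Working session

There is one attempt and no reset: what is moved stays moved. The work goes in short steps, Python scripts to look and compute and a shell command to move; the robot and the scene stay as the last step left them, time stands still between calls to the robot, and variables do not carry over. Pictures are saved under pics/ and viewed, about 8 in all and at most 12, crops included, and the job is handed in when it is done.

```bash
mkdir -p pics
python3 - <<'E'
from workcell import manip
import cv2,numpy as np,pickle
o=manip.get_obs();print(o)
for n in("scene","top"):
    c=manip.camera(n);pickle.dump(c,open(f"{n}0.pkl","wb"));cv2.imwrite(f"pics/{n}0.png",c["frame"])
    print(n,c["fx"],c["cx"],c["cy"],np.round(-c["R"].T@c["t"],3),np.round(c["R"],2).tolist())
E
```

```text
{'clock': 0.0, 'joint_pos': array([ 1.18344235,  0.33284026, -0.06468042,  1.46092692,  0.02162077,
        1.34990089, -0.08852137]), 'joint_velocities': array([ 1.88976365e-03, -1.50319155e-03, -4.66531574e-05, -1.41556248e-03,
       -1.25413423e-03,  1.11597016e-03,  5.87459368e-04]), 'tau': array([-1.41565652e-03, -6.25454664e+01,  4.81012592e-02, -3.91609168e+01,
        1.60428614e-02,  9.89155989e-03, -1.51151539e-05]), 'position': array([ 0.22279623, -0.58354699,  0.2305425 ]), 'ee_rot': array([-0.12836109,  0.6958532 , -0.69490769,  0.12812126]), 'ft_force': array([-1.12424805, -0.34106238, -0.4443614 ]), 'torque': array([ 0.00188787,  0.01462073, -0.00247987]), 'grip_width': 1.0014330586130127}
scene 397.2812604753406 256.3030127820337 196.0237851626155 [-0.253  0.724  0.892] [[-0.66, -0.75, 0.01], [-0.44, 0.38, -0.81], [0.61, -0.54, -0.58]]
top 351.3544370540164 254.9936380348688 187.04205545697093 [ 0.358 -0.002  1.439] [[0.02, -1.0, -0.01], [-0.99, -0.01, -0.14], [0.14, 0.02, -0.99]]
```

View pics/scene0.png

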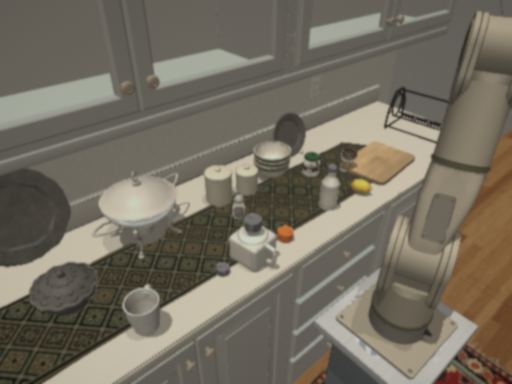

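View pics/top0.png

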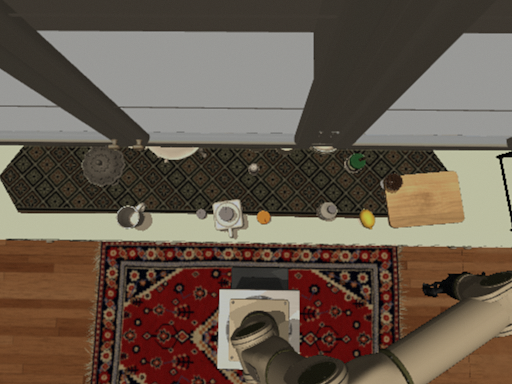

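The scene picture shows the jug at about (253,243) with its grey cap at (253,220); in the top view the cap is at (228,213) and the handle at (233,233).

Things like the cap:
- The grey one on the jug, scene (253,220), top (228,213).
- A small grey one on the worktop, scene (222,268), top (201,213).
- An orange one, scene (285,233), top (264,217).

The one on the jug is meant: it is not orange, it is the larger grey one, and it sits on the squat jug. I'll confirm it in a crop and measure it.

```bash
cat > h.py <<'E'
import numpy as np
def cloud(c):
    v,u=np.mgrid[:384,:512]; d=c["depth"]
    P=np.stack([(u-c["cx"])/c["fx"]*d,(v-c["cy"])/c["fy"]*d,d],-1)
    W=(P-c["t"])@c["R"]; W[d<=0]=np.nan; return W
def ray(c,u,v,z):
    r=c["R"].T@np.array([(u-c["cx"])/c["fx"],(v-c["cy"])/c["fy"],1]); o=-c["R"].T@c["t"]
    return o+r*(z-o[2])/r[2]
E
python3 - <<'E'
import pickle,cv2,numpy as np
from h import *
S=pickle.load(open("scene0.pkl","rb"));T=pickle.load(open("top0.pkl","rb"))
a=cv2.resize(S["frame"][195:285,195:305],None,fx=4,fy=4,interpolation=2)
b=cv2.resize(T["frame"][190:245,190:250],None,fx=6,fy=6,interpolation=2)
h=max(a.shape[0],b.shape[0]);p=lambda i:cv2.copyMakeBorder(i,0,h-i.shape[0],0,0,0)
cv2.imwrite("pics/crop.png",np.hstack([p(a),p(b)]))
for n,c,(u0,u1,v0,v1) in(("S",S,(225,285,205,275)),("T",T,(210,250,190,245))):
    W=cloud(c)[v0:v1,u0:u1].reshape(-1,3);W=W[~np.isnan(W[:,0])]
    for lo,hi in((.143,.162),(.075,.115)):
        m=W[(W[:,2]>lo)&(W[:,2]<hi)]
        print(n,lo,len(m),m.mean(0).round(4),m.min(0).round(3),m.max(0).round(3))
    m=W[(W[:,2]>.07)&(W[:,2]<.11)][:,:2]
    r=cv2.minAreaRect(m.astype(np.float32));print(r)
print("T ray",ray(T,228,213,.152), "S ray",ray(S,253,217,.152))
for t,c,uv in(("small",T,(201,213)),("orange",T,(264,217)),("bottle",T,(327,210))):print(t,cloud(c)[uv[1],uv[0]])
E
```

```text
S 0.143 187 [0.437  0.1286 0.1497] [0.414 0.101 0.143] [0.464 0.153 0.155]
S 0.075 801 [0.4188 0.1407 0.0906] [0.356 0.069 0.075] [0.489 0.186 0.11 ]
((0.4213177263736725, 0.14021047949790955), (0.14458845555782318, 0.10164251178503036), 53.093788146972656)
T 0.143 161 [0.4407 0.1262 0.1516] [0.417 0.102 0.144] [0.465 0.15  0.157]
T 0.075 653 [0.4358 0.1238 0.0918] [0.356 0.068 0.075] [0.498 0.186 0.11 ]
((0.42521363496780396, 0.12436719983816147), (0.1415535807609558, 0.11086390912532806), 8.736900329589844)
T ray [0.44284708 0.11647406 0.152     ] S ray [0.44509649 0.12019134 0.152     ]
small [0.44967883 0.23736686 0.02365236]
orange [ 0.43738389 -0.01689973  0.02528828]
bottle [ 0.45872831 -0.24401552  0.1592921 ]
```

View pics/crop.png

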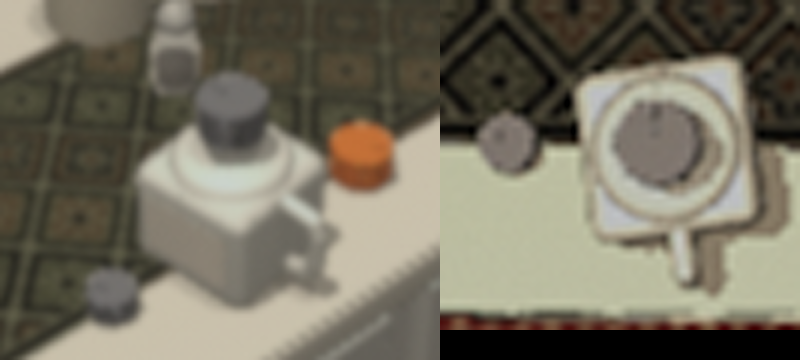

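The crop confirms it: the cap on the jug is the larger grey one, with its pointer towards the far side, jug yaw about +9° and the handle towards the robot. The cap's centre is about (0.440, 0.127) with its top at 0.152, which matches the height given. Now the tool axes.

```bash
cat >> h.py <<'E'
from scipy.spatial.transform import Rotation
def to(target):
    from workcell import manip
    o=manip.get_obs();R=Rotation.from_quat(o["ee_rot"]).as_matrix()
    print("R",R.round(3).tolist(),"pos",o["position"].round(4),"f",o["ft_force"].round(1),"j",o["joint_pos"].round(2),"w",round(o["grip_width"],3),"t",o["clock"])
    print("units",(R.T@(np.array(target)-o["position"])/.05).round(3))
E
python3 -c "
from h import *
to([.40,-.584,.27]);to([.44,.127,.27])"
```

```text
R [[-0.934, -0.001, 0.357], [-0.357, 0.001, -0.934], [0.0, -1.0, -0.001]] pos [ 0.2228 -0.5836  0.2306] f [-0.4  0.8  0.9] j [ 1.18  0.33 -0.06  1.46  0.02  1.35 -0.09] w 1.001 t 0.1
units [-3.307 -0.79   1.271]
R [[-0.934, -0.001, 0.357], [-0.357, 0.001, -0.934], [0.0, -1.0, -0.001]] pos [ 0.2228 -0.5836  0.2306] f [-0.4  0.8  0.9] j [ 1.18  0.33 -0.06  1.46  0.02  1.35 -0.09] w 1.001 t 0.1
units [ -9.128  -0.774 -11.727]
```

```bash
python3 -m jog '[{"dp":[-0.83,-0.2,0.32],"turn":0,"claw":85},{"dp":[-0.83,-0.2,0.32],"turn":0,"claw":85},{"dp":[-0.83,-0.2,0.32],"turn":0,"claw":85},{"dp":[-0.83,-0.2,0.32],"turn":0,"claw":85},{"dp":[-0.416,0,-0.93],"turn":0,"claw":85},{"dp":[-0.416,0,-0.93],"turn":0,"claw":85},{"dp":[-0.416,0,-0.93],"turn":0,"claw":85},{"dp":[-0.416,0,-0.93],"turn":0,"claw":85},{"dp":[-0.416,0,-0.93],"turn":0,"claw":85},{"dp":[-0.416,0,-0.93],"turn":0,"claw":85},{"dp":[-0.416,0,-0.93],"turn":0,"claw":85},{"dp":[-0.416,0,-0.93],"turn":0,"claw":85},{"dp":[-0.416,0,-0.93],"turn":0,"claw":85},{"dp":[-0.416,0,-0.93],"turn":0,"claw":85},{"dp":[-0.416,0,-0.93],"turn":0,"claw":85},{"dp":[-0.416,0,-0.93],"turn":0,"claw":85},{"dp":[-0.416,0,-0.93],"turn":0,"claw":85}]' 30; python3 -c "
from h import *
to([.44,.127,.20])"
```

```text
clock: 2.22
position: [0.4375, 0.0783, 0.2712]
ee_rot: [0.128, -0.695, 0.696, -0.128]
ft_force: [-0.1, -0.1, 0.0]
grip_width: 0.998
R [[-0.934, 0.0, 0.357], [-0.357, -0.0, -0.934], [0.0, -1.0, 0.0]] pos [0.4375 0.0783 0.2712] f [-0.1 -0.1  0. ] j [ 0.44 -0.07 -0.67  1.81 -0.04  1.38 -1.43] w 0.998 t 2.225
units [-0.394  1.424 -0.894]
```

```bash
python3 -m jog '[{"dp":[-0.2,0.4,-0.45],"turn":0,"claw":85},{"dp":[-0.2,0.4,-0.45],"turn":0,"claw":85},{"dp":[0,0.6,0],"turn":0,"claw":85},{"dp":[0,0,0],"turn":0,"claw":85},{"dp":[0,0,0],"turn":0,"claw":85}]' 30
python3 - <<'E'
from h import *
from workcell import manip
import cv2
to([.44,.127,.117])
c=manip.camera("scene");cv2.imwrite("pics/s1.png",cv2.resize(c["frame"][150:290,180:330],None,fx=4,fy=4,interpolation=2))
E
```

```text
clock: 2.85
position: [0.4408, 0.1257, 0.2022]
ee_rot: [0.128, -0.695, 0.695, -0.128]
ft_force: [-0.1, -0.3, -0.2]
grip_width: 0.995
R [[-0.934, 0.001, 0.356], [-0.356, 0.0, -0.934], [-0.001, -1.0, 0.0]] pos [0.4408 0.1257 0.2022] f [-0.1 -0.3 -0.2] j [ 0.37  0.02 -0.75  1.89  0.02  1.24 -1.59] w 0.995 t 2.85
units [ 0.008  1.704 -0.03 ]
```

View pics/s1.png

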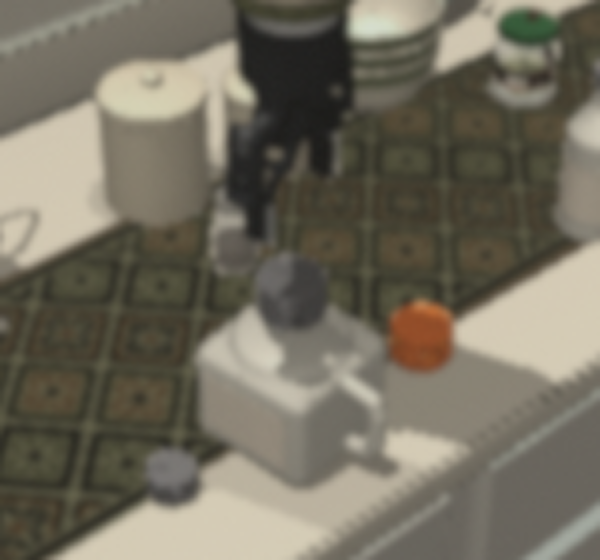

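The open fingers, tips at crop (257,235) and (325,170), straddle the cap at (291,275), and their midpoint lies above it. Now descend and close.

```bash
python3 -m jog '[{"dp":[0,0.5,0],"turn":0,"claw":85},{"dp":[0,0.5,0],"turn":0,"claw":85},{"dp":[0,0.4,0],"turn":0,"claw":85},{"dp":[0,0.3,-0.03],"turn":0,"claw":85},{"dp":[0,0,0],"turn":0,"claw":85},{"dp":[0,0,0],"turn":0,"claw":70},{"dp":[0,0,0],"turn":0,"claw":62},{"dp":[0,0,0],"turn":0,"claw":56},{"dp":[0,0,0],"turn":0,"claw":45},{"dp":[0,0,0],"turn":0,"claw":45},{"dp":[0,0,0],"turn":0,"claw":45},{"dp":[0,0,0],"turn":0,"claw":45}]' 30
python3 - <<'E'
from h import *
from workcell import manip
import cv2
to([.44,.127,.117])
c=manip.camera("scene");cv2.imwrite("pics/s2.png",cv2.resize(c["frame"][180:280,200:320],None,fx=5,fy=5,interpolation=2))
E
```

```text
clock: 4.4
position: [0.4406, 0.1268, 0.117]
ee_rot: [0.128, -0.695, 0.696, -0.128]
ft_force: [-0.3, -2.6, 5.4]
grip_width: 0.609
R [[-0.934, 0.001, 0.356], [-0.356, -0.001, -0.934], [-0.001, -1.0, 0.001]] pos [0.4406 0.1268 0.117 ] f [-0.3 -2.6  5.4] j [ 0.34  0.13 -0.76  1.99  0.11  1.06 -1.67] w 0.609 t 4.4
units [ 0.01  -0.    -0.008]
```

View pics/s2.png

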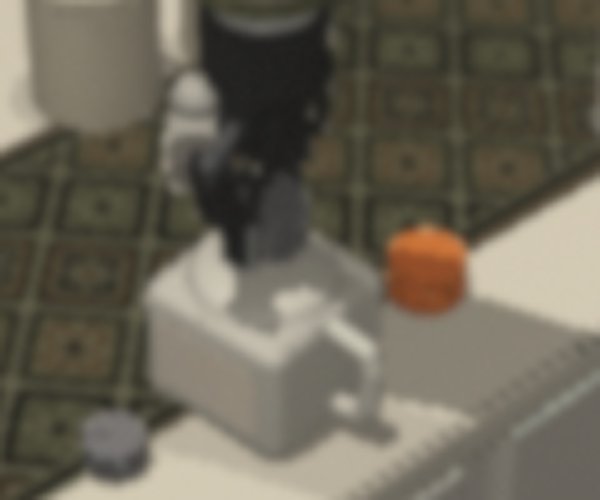

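The cap, at crop (275,225), is between the pads, and the opening of 52 mm matches its 53 mm width. Now press 6 mm gradually.

```bash
python3 -m jog '[{"dp":[0,0.03,0],"turn":0,"claw":45},{"dp":[0,0.03,0],"turn":0,"claw":45},{"dp":[0,0.03,0],"turn":0,"claw":45},{"dp":[0,0.03,0],"turn":0,"claw":45},{"dp":[0,0,0],"turn":0,"claw":45},{"dp":[0,0,0],"turn":0,"claw":45}]' 30
```

```text
clock: 5.2
position: [0.4407, 0.1268, 0.1113]
ee_rot: [0.128, -0.695, 0.696, -0.128]
ft_force: [-2.9, -4.5, 11.1]
grip_width: 0.605
```

```bash
python3 -m jog '[{"dp":[0,0.015,0],"turn":0,"claw":45},{"dp":[0,0.015,0],"turn":0,"claw":45},{"dp":[0,0,0],"turn":0,"claw":45}]' 30; python3 -m jog '[{"dp":[0,0,0],"turn":0,"claw":45}]' 30
```

```text
clock: 5.58
position: [0.4407, 0.1268, 0.1099]
ee_rot: [0.128, -0.695, 0.696, -0.128]
ft_force: [-4.0, -4.6, 12.7]
grip_width: 0.605
clock: 5.7
position: [0.4407, 0.1268, 0.1099]
ee_rot: [0.128, -0.695, 0.696, -0.128]
ft_force: [-2.6, -3.9, 12.8]
grip_width: 0.601
```

The reading is about 12.8 N, which on the spring curve is about 5.3 mm pressed. Now twist counter-clockwise, first a short way to check.

```bash
python3 -m jog '[{"dp":[0,0.01,0],"turn":-0.5,"claw":45},{"dp":[0,0,0],"turn":-0.5,"claw":45},{"dp":[0,0,0],"turn":-0.5,"claw":45},{"dp":[0,0,0],"turn":-0.5,"claw":45}]' 30; python3 -c "
from h import *
from workcell import manip
to([.44,.127,.117]);print(manip.get_obs()['torque'])"
```

```text
clock: 6.2
position: [0.4412, 0.1275, 0.1098]
ee_rot: [0.188, -0.681, 0.682, -0.19]
ft_force: [-2.4, -1.4, 15.0]
grip_width: 0.602
R [[-0.857, 0.003, 0.514], [-0.514, -0.0, -0.858], [-0.002, -1.0, 0.001]] pos [0.4412 0.1275 0.1098] f [-2.4 -1.4 15. ] j [ 0.35  0.15 -0.77  2.    0.12  1.04 -1.5 ] w 0.602 t 6.2
units [ 0.025 -0.143 -0.003]
[-0.46334777  0.48984547 -0.0907156 ]
```

The turn is counter-clockwise and the moment is low, so the cap follows. Turn the remaining 50°.

```bash
python3 -m jog '[{"dp":[0,0,0],"turn":-0.8,"claw":45},{"dp":[0,0,0],"turn":-0.8,"claw":45},{"dp":[0,0,0],"turn":-0.8,"claw":45},{"dp":[0,0,0],"turn":-0.8,"claw":45},{"dp":[0,0,0],"turn":-0.8,"claw":45},{"dp":[0,0,0],"turn":-0.8,"claw":45},{"dp":[0,0,0],"turn":-0.8,"claw":45}]' 30; python3 -c "
from h import *
from workcell import manip
to([.44,.127,.117]);print(manip.get_obs()['torque'])"
```

```text
clock: 7.08
position: [0.4412, 0.1273, 0.1098]
ee_rot: [0.347, -0.615, 0.616, -0.349]
ft_force: [-2.4, -3.2, 16.6]
grip_width: 0.603
R [[-0.515, 0.003, 0.857], [-0.857, -0.0, -0.515], [-0.001, -1.0, 0.002]] pos [0.4412 0.1273 0.1098] f [-2.4 -3.2 16.6] j [ 0.4   0.15 -0.82  1.99  0.13  1.04 -1.02] w 0.603 t 7.075
units [ 0.017 -0.144 -0.017]
[-0.64679155  0.48613204 -0.06184189]
```

```bash
python3 -m jog '[{"dp":[0,0,0],"turn":-0.8,"claw":45},{"dp":[0,0,0],"turn":-0.8,"claw":45},{"dp":[0,0,0],"turn":-0.8,"claw":45},{"dp":[0,0,0],"turn":-0.8,"claw":45},{"dp":[0,0,0],"turn":-0.8,"claw":45},{"dp":[0,0,0],"turn":-0.4,"claw":45},{"dp":[0,0,0],"turn":0,"claw":45}]' 30
python3 - <<'E'
from h import *
from workcell import manip
import cv2
to([.44,.127,.117]);print(manip.get_obs()['torque'])
c=manip.camera("scene");cv2.imwrite("pics/s3.png",cv2.resize(c["frame"][180:280,200:320],None,fx=5,fy=5,interpolation=2))
E
```

```text
clock: 7.95
position: [0.4413, 0.1273, 0.1098]
ee_rot: [0.458, -0.537, 0.539, -0.459]
ft_force: [-1.8, -3.0, 14.4]
grip_width: 0.602
R [[-0.158, 0.003, 0.987], [-0.987, -0.0, -0.158], [-0.0, -1.0, 0.003]] pos [0.4413 0.1273 0.1098] f [-1.8 -3.  14.4] j [ 0.43  0.16 -0.86  1.99  0.14  1.04 -0.65] w 0.602 t 7.95
units [ 0.01  -0.144 -0.024]
[-0.52250312  0.31547893 -0.05780701]
```

View pics/s3.png

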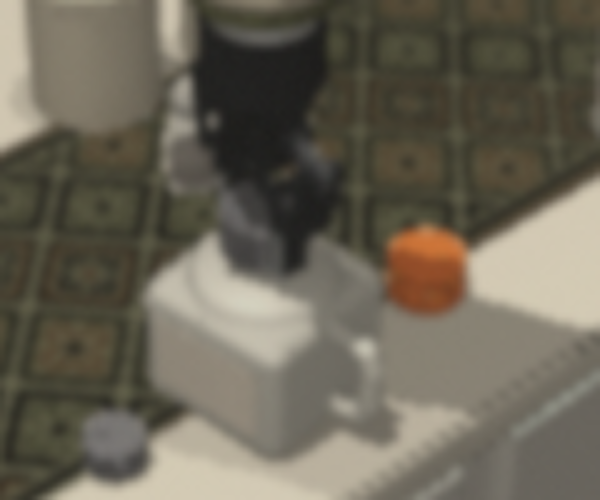

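The jug's outline (corners at (270,355) and (150,295)) is unchanged, so only the cap turned, by 60° of tool angle. Lift slowly and watch the force.

```bash
python3 -m jog '[{"dp":[0,-0.06,0],"turn":0,"claw":45},{"dp":[0,-0.06,0],"turn":0,"claw":45},{"dp":[0,-0.06,0],"turn":0,"claw":45},{"dp":[0,-0.06,0],"turn":0,"claw":45},{"dp":[0,-0.06,0],"turn":0,"claw":45},{"dp":[0,0,0],"turn":0,"claw":45}]' 30
```

```text
clock: 8.75
position: [0.44, 0.1272, 0.1234]
ee_rot: [0.459, -0.538, 0.538, -0.459]
ft_force: [1.5, -1.3, 0.4]
grip_width: 0.609
```

The force is near zero, so the cap is free. Lift the rest.

```bash
python3 -m jog '[{"dp":[0,-0.1,0],"turn":0,"claw":45},{"dp":[0,-0.15,0],"turn":0,"claw":45},{"dp":[0,-0.2,0],"turn":0,"claw":45},{"dp":[0,-0.2,0],"turn":0,"claw":45},{"dp":[0,-0.2,0],"turn":0,"claw":45},{"dp":[0,-0.2,0],"turn":0,"claw":45},{"dp":[0,-0.2,0],"turn":0,"claw":45},{"dp":[0,-0.15,0],"turn":0,"claw":45},{"dp":[0,-0.05,0],"turn":0,"claw":45},{"dp":[0,0,0],"turn":0,"claw":45},{"dp":[0,0,0],"turn":0,"claw":45},{"dp":[0,0,0],"turn":0,"claw":45}]' 30
python3 - <<'E'
from h import *
from workcell import manip
import cv2
to([.44,.127,.117])
c=manip.camera("scene");cv2.imwrite("pics/s4.png",cv2.resize(c["frame"][150:290,180:330],None,fx=4,fy=4,interpolation=2))
W=cloud(c)[205:275,225:285].reshape(-1,3)
m=W[(W[:,2]>.075)&(W[:,2]<.11)];print(m.mean(0),m.min(0),m.max(0))
E
```

```text
clock: 10.25
position: [0.4398, 0.1273, 0.1955]
ee_rot: [-0.459, 0.538, -0.538, 0.459]
ft_force: [-0.1, -0.0, 0.7]
grip_width: 0.608
R [[-0.158, -0.001, 0.987], [-0.987, -0.0, -0.158], [0.0, -1.0, -0.0]] pos [0.4398 0.1273 0.1955] f [-0.1 -0.   0.7] j [ 0.48  0.04 -0.86  1.89  0.03  1.22 -0.55] w 0.608 t 10.25
units [0.004 1.57  0.006]
[0.4205358  0.1399345  0.09083819] [0.35340398 0.06841413 0.07521209] [0.49391505 0.18849112 0.10983633]
```

View pics/s4.png

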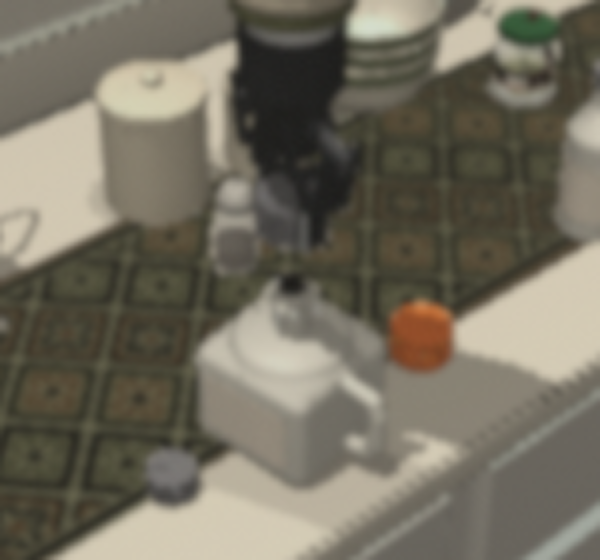

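The cap is held at crop (285,210), upright, above the open mouth at (292,285). The jug is where it was. From the lift, the cap's underside is about 57 mm above the mouth.

```bash
python3 -c "
from workcell import manip
print(manip.hand_in())"
```

```text
the job is handed in; nothing more can be done
None
```

The jug is open and the job is handed in at about 10 s of the 35 s allowed. The cap is held above the mouth; the hand-in reported no verdict.

- **Grip:** I took the larger grey cap by its sides at a 30 N grip setting. The opening read 52 mm, against the cap's 53 mm.
- **Press:** The wrist force read about 12.8 N at the end of the press, which on the spring curve is about 5.3 mm. It read 14 to 17 N at the checks during the twist.
- **Twist:** I turned the tool 60° counter-clockwise. The moment about the vertical stayed below 0.1 N m, and in the picture after the twist the jug had not turned. I measured the tool's angle rather than the cap's own, but the cap came free on the lift with almost no force.
- **Final position:** The last picture shows the cap upright in the fingers over the open mouth. Its underside is about 57 mm above the mouth, worked out from the lift rather than measured directly.
- **Jug and bystanders:** The jug's measured position agreed with the first one to 1–2 mm. I did not measure the bystanders again, but those in the last picture look undisturbed.

No check failed. One small disagreement: the tool went down about 7.1 mm, against the 5.3 mm that the force suggests. I put that down to slight slip or give in the grip, so the cap may sit a millimetre or two lower or higher in the fingers than assumed.

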